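# Press a new corner block into a parts drawer with a trigger clamp

## Task

Stand the light wooden block upright in the open end of the parts drawer, centred and close against the inside of its front board, then, by squeezing and releasing the bench clamp's two upright grips, pump the jaw forward until its orange sprung pad presses the block against the board. Finish while still holding the squeeze, one finger on the red trigger and one on the black grip, with the pad's spring about half compressed; never press so hard that the old board would crack, which happens when the spring is fully squeezed and forced further. Do not push the jaw itself by hand, and leave everything else on the bench where it is.

Things in the scene. Friction and masses are not known exactly. Their poses are not given: they have to be found in the camera images.
- block: light wooden corner block, 40 x 40 x 52 mm (x, y, z), about 50 g, standing loose on the bench; origin at the centre of its underside, z up
- station: fixed base board 180 x 310 mm with a wooden parts drawer and a clamp in line; origin on the bench under it, z up; +y is the clamp axis, the way the jaw advances, towards the drawer's front board. Drawer inside: 150 mm wide in x, floor 20 mm and side walls 66 mm above the bench, open on top. Clamp bar: 10 mm wide along x = 0, top 60 mm above the bench, tail to y = -225 mm at most
- front_board (a point): point on the inner face of the drawer's front board (166 x 12 mm, 12 to 72 mm above the bench, fixed), on the clamp axis, 46 mm above the bench; same axes as the station, the drawer lies on its -y side
- seat (a point): point on the drawer floor (20 mm above the bench) where the centre of the block's underside belongs when the block stands flush against the front board: 20 mm from the board's inner face, on the clamp axis; same axes as the station
- jaw_head: black jaw head on the steel clamp bar, 44 x 12 x 46 mm, top 70 mm above the bench; origin at its centre; it carries the sprung pad in front (+y) of it
- pad_face: orange pad in front of the jaw head, 50 x 10 x 42 mm, 26 to 68 mm above the bench; origin at the centre of its back face; the face that presses the block is 10 mm from the origin on the +y side
- jaw (a joint): advance of the jaw and bar along station +y, m, 0 (fully back) to 0.075; starts at 0 to 0.025. Stiff to move (about 4 N of friction), stays where it is left. The pad face, spring relaxed, is at station y = 0.015 + this value; the board's inner face is at y = 0.110
- pad (a joint): compression of the pad's spring, m, 0 relaxed to 0.012 fully squeezed (pad nearly against the head); 1.5 N per mm, so 6 mm, about half, is 9 N. When the trigger is let go the jaw slips back until at most about 2.7 mm remain
- trigger_grip: red upright trigger post of the clamp, 30 x 12 x 64 mm, from 74 to 138 mm above the bench, origin at the centre of its underside; its outer (-y) face is 6 mm from the origin. It slides towards station +y when squeezed
- trigger (a joint): travel of the red trigger to station +y, m, 0 at rest to 0.016; springs back when let go (3 to 5.4 N). Going in, its pawl catches the bar's teeth (5 mm apart, so up to 5 mm is lost first) and carries the jaw along one to one; going back, it slips over the teeth. A full squeeze gains 10 to 15 mm
- front_grip: black upright post of the clamp, 30 x 12 x 64 mm, 74 to 138 mm above the bench, origin at the centre of its underside, outer (+y) face 6 mm from it. At rest the outer faces of the posts are 60 mm apart (station y = -0.055 and -0.115); both squeezed home, 26 mm. Nothing else on the station rises above 75 mm
- front (a joint): travel of the black post towards station -y, m, 0 at rest to 0.018; it only gives against a spring (3 to 5.7 N) and drives nothing, so that a hand centred between the posts can close on both
- bush: bystander: brass bush (ring), 42 mm across, 34 mm high, loose; origin at the centre of its underside
- pulley: bystander: blue pulley, 48 mm across, 36 mm high, loose; origin at the centre of its underside
- carton: bystander: white and red carton, 90 x 70 x 60 mm; origin at the centre of its underside
- filter_can: bystander: can with a yellow band, 66 mm across, 90 mm high; origin at the centre of its underside
- jar: bystander: jar with a green cap, 60 mm across, 80 mm high; origin at the centre of its underside
- screwdriver: bystander: screwdriver lying on the bench at the right; origin under its middle
- kraft_box: bystander: brown box, 100 x 70 x 45 mm; origin at the centre of its underside
There are look-alikes about, which are no part of the job. What is shaped like the block but purple is not meant.

How it is judged:
On the way, in this order (a step that is already met when the one before it is completed fails the run):
1. the block stands in the drawer close to the front board, let go (y of block in the frame of seat between -0.015 and 0.006 m and z of block in the frame of seat between -0.006 and 0.006 m and x of block in the frame of seat between -0.015 and 0.015 m and angle between block's own z axis and vertical below 0.12 rad and contact force between the fingers and block below 0.2 N and linear speed of block below 0.02 m/s), for 0.2 s.
2. the pad, driven by the trigger, presses the block (contact force between pad_face and block above 1 N and contact force between the fingers and trigger_grip above 1 N), for 0.1 s.
At the end, for the whole second after the job is handed in: fingers still squeeze trigger (over 2 N) and black grip (over 1 N); pad spring compressed 3.5 to 10.5 mm, pressing the block (over 4 N), which stands upright on the drawer floor within 15 mm of the clamp axis, tight on the front board (over 3 N, within 4 mm), untouched by the robot (y of block in the frame of seat between -0.004 and 0.006 m and z of block in the frame of seat between -0.006 and 0.006 m and x of block in the frame of seat between -0.015 and 0.015 m and angle between block's own z axis and vertical below 0.12 rad and contact force between the fingers and block below 0.2 N and value of joint pad between 0.0035 and 0.0105 m and contact force between pad_face and block above 4 N and contact force between block and station above 3 N and contact force between the fingers and trigger_grip above 2 N and contact force between the fingers and front_grip above 1 N and linear speed of block below 0.01 m/s); the arm keeps its last pose, push and grip.
It fails at once if the block is pressed with over 30 N (contact force between pad_face and block above 30 N).
It fails at once if the jaw or bar is pushed by the robot (contact force between any of the fingers, the arm and jaw_head above 3 N).
It fails at once if another thing is moved by over 30 mm (distance of any of bush, pulley, carton, filter_can, jar, screwdriver, kraft_box from where it was at the start of the episode above 0.03 m).
It also fails if it takes over 67 s, if anything falls off the work surface, if the arm or the gripper's body presses on something with over 40 N, if the wrist force passes 120 N, or if a joint passes its speed limit or range.

## Robot

A 7-joint arm with a two-finger parallel gripper is mounted at the origin on the work surface. World frame = base frame: x ahead of the robot, y to its left, z up, the work surface at z = 0. Lengths are in m, angles in rad, forces in N, time in s.
With the tool pointing down it reaches from about 0.425 to 0.925 m from the base axis. Payload 6.8 kg.
Tool frame: the origin (TCP) lies on the centre line of the jaws, within the pads' length; the fingertips stand 8 mm ahead of it and the grasp point (between the pads) lies 11 mm behind it; z points along the fingers, y is the line along which they close (so a half turn about z gives the same grasp; the last joint's range is limited). The gripper opens to 85 mm and grips with 20 to 120 N. Pads are 22 mm wide; open, the fingers measure 114 mm over their backs; the gripper's body (76 mm by 85 mm) begins 54 mm behind the grasp point. The pads swing forward as they close: fully open they stand 13 mm farther back than shut.
Start: joints at [1.033, 0.477, 0.022, 1.555, -0.011, 1.109, -0.083], TCP at [0.281, -0.614, 0.239] pointing down, gripper open.
Joint ranges: [-2.96, 2.96], [-0.34, 2.1], [-1.41, 1.46], [0.24, 2.44], [-1.37, 4.51], [0.17, 1.92], [-2.96, 2.96]. Speed limits (rad/s): [2.39, 2.39, 3.14, 3.14, 3.14, 3.14, 3.14].

## Interface

Orientations are given as a rotation vector (axis times angle).
In Python, from workcell import ctrl gives the robot as it stands.
- The arm moves only by the shell command python3 -m handwheel 'ROWS' [FORCE]. ROWS is JSON, one flat list of numbers, 5 for each row, row after row: the shift along the world's x, y, z each as a share of 200 mm, from -1 to 1, then the turn about the world's z as a share of pi rad, from -1 to 1, then the closure, from 0 (fully open) to 1 (shut). In form: [x, y, z, roll, gripper, x, y, z, roll, gripper, ...]. A call has 1 to 10 rows; each row shifts and turns the commanded pose from where the row before left it; what a row does not reach is not made up. A row lasts 1/10 s, in which the tool goes at most 50 mm and 8.59 degrees, less where a joint would pass 70% of its speed; a pose out of reach is approached as far as the arm can. A call with a number of a shift or a turn outside -1 to 1 is refused whole. A call with a gripper value outside its range is refused whole. The fingers move at their own pace and stop on an object; FORCE is the grip in N (left out, the last holds). Time passes only in rows, so rows that do not move let the fingers close. It gives the time, the measured TCP pose, the force, the opening and the grip force at its end, in the units of the state.
- ctrl.observe(): the state, without advancing time (a new reading comes with each control period).
- ctrl.snapshot(name): name is "scene" or "top" or "wrist"; returns a dict with "color" (400x640x3 uint8, red, green, blue), "vfov" (degrees; the focal length in pixels is half the picture's height over the tangent of half this angle, whatever the lens; pixels are square), "cx", "cy" (the principal point, pixels), "dist_coeffs" ([k1, k2, p1, p2, k3] as OpenCV has them; the pictures are not rectified), "rvec" (rotation vector, rad) and "tvec" (3), from world to camera coordinates, as OpenCV has them; the wrist camera has in their place "T_tool_cam" (4x4, takes a point from camera to tool coordinates, whose origin is the TCP and whose axes are the flange's). Camera axes: x right, y down, z forward; pixel columns grow to the right and rows downward; lengths in m; the calibration is good to about 2 mm. A picture is of the moment at which its call begins: read the wrist's pose just before it. There is no depth.
- ctrl.finish_job(): hands the job in; it is judged then, once.
Trained networks look in a picture, given as the dict that the camera call returned (one of the last four; its "shot" number tells which), for a name from the list of things; names that differ only in an ending like _2 or _b are one class to them, and where a whole thing is asked for, a point or a joint stands for the part that bears it (a point fixed in the world has none). Each returns a list of dicts, best first, with "conf" (0 to 1); they miss things now and then, are a little off and sometimes report something else, mostly with a low value. They report only what shows in the picture. A call takes as long as a camera call. They do not tell look-alikes from the thing itself.
- ctrl.outline_of(picture, label): "pixels" (400x640 bool, what is visible of it) and "extent" ([centre column, centre row, width, height] in pixels, round what is visible of it).
- ctrl.mark_of(picture, label): "pixel" ([row, column] in pixels: a listed point, or the origin of a listed thing).
The state is a dict: "clock": time; "qpos": joint angles; "dq": joint speeds; "tau": joint torques, N m; "eef_pos": TCP position; "eef_rot": TCP orientation; "ft_force": force on the tool from outside, world axes, zero at the start; "ft_torque": the same for the moment, N m; "width": finger opening in m; "grip_force": force on a finger pad.
Only numpy, scipy, OpenCV 4.12 (cv2) and the standard library are available. Lean on these libraries where they do the work, as an engineer would, in place of code of your own. Each camera call takes 0.05 s, during which the arm holds its last target. There are 200 camera calls.

## Working session

There is one attempt and no reset: what is moved stays moved. The work goes in short steps, Python scripts to look and compute and a shell command to move; the robot and the scene stay as the last step left them, time stands still between calls to the robot, and variables do not carry over. Pictures are saved under pics/ and viewed, at most 10 in all, crops included, and the job is handed in when it is done.

```bash
ls; mkdir -p pics; cat > h.py <<'E'
import numpy as np, cv2
from workcell import ctrl
def K(p):
    h,w=p["color"].shape[:2]; f=h/2/np.tan(np.radians(p["vfov"])/2)
    return np.array([[f,0,p["cx"]],[0,f,p["cy"]],[0,0,1.]])
def pose(p,s=None):
    "world->cam R,t"
    if "rvec" in p and p["rvec"] is not None:
        return cv2.Rodrigues(np.array(p["rvec"],float))[0],np.array(p["tvec"],float).ravel()
    T=np.eye(4);T[:3,:3]=cv2.Rodrigues(np.array(s["eef_rot"],float))[0];T[:3,3]=s["eef_pos"]
    M=np.linalg.inv(T@np.array(p["T_tool_cam"]));return M[:3,:3],M[:3,3]
def atz(p,col,row,z,s=None):
    R,t=pose(p,s);u=cv2.undistortPoints(np.array([[[col,row]]],float),K(p),np.array(p["dist_coeffs"],float)).ravel()
    d=R.T@np.array([u[0],u[1],1]);c=-R.T@t
    return c+d*(z-c[2])/d[2]
def proj(p,X,s=None):
    R,t=pose(p,s);return cv2.projectPoints(np.array(X,float).reshape(-1,3),cv2.Rodrigues(R)[0],t,K(p),np.array(p["dist_coeffs"],float))[0].reshape(-1,2)
def shot(n):
    s=ctrl.observe();return ctrl.snapshot(n),s
def save(p,f): cv2.imwrite("pics/"+f,p["color"][:,:,::-1])
E
python3 - <<'E'
from h import *
Z=dict(block=0,seat=.02,front_board=.046,trigger_grip=.074,front_grip=.074,jaw_head=.047,pad_face=.047,station=0,bush=0,pulley=0,carton=0,filter_can=0,jar=0,kraft_box=0)
for n in("top","scene"):
    p,s=shot(n);save(p,n+"0.png")
    for k,z in Z.items():
        for d in ctrl.mark_of(p,k)[:3]:
            r,c=d["pixel"];print(n,k,round(d["conf"],2),np.round([c,r]),np.round(atz(p,c,r,z),3))
print(s)
E
```

```text
pics
top block 0.84 [186. 257.] [0.429 0.346 0.   ]
top block 0.63 [226. 245.] [0.461 0.231 0.   ]
top block 0.55 [231. 282.] [0.358 0.217 0.   ]
top seat 0.59 [286. 220.] [0.529 0.057 0.02 ]
top seat 0.31 [448. 191.] [ 0.604 -0.413  0.02 ]
top front_board 0.57 [279. 221.] [0.525 0.075 0.046]
top trigger_grip 0.48 [354. 212.] [ 0.544 -0.135  0.074]
top front_grip 0.42 [338. 206.] [ 0.562 -0.091  0.074]
top jaw_head 0.56 [314. 213.] [ 0.547 -0.024  0.047]
top pad_face 0.44 [308. 218.] [ 0.531 -0.007  0.047]
top pad_face 0.42 [446. 192.] [ 0.598 -0.399  0.047]
top station 0.69 [314. 217.] [ 0.539 -0.023  0.   ]
top bush 0.45 [231. 183.] [0.642 0.216 0.   ]
top bush 0.25 [220. 249.] [0.452 0.248 0.   ]
top pulley 0.71 [190. 206.] [0.577 0.337 0.   ]
top pulley 0.51 [297. 137.] [0.779 0.022 0.   ]
top carton 0.93 [238. 138.] [0.778 0.196 0.   ]
top filter_can 0.7 [296. 138.] [0.776 0.024 0.   ]
top jar 0.75 [349. 135.] [ 0.782 -0.133  0.   ]
top kraft_box 0.94 [448. 192.] [ 0.605 -0.418  0.   ]
scene block 0.68 [444. 229.] [0.364 0.212 0.   ]
scene block 0.63 [434. 256.] [0.467 0.246 0. 
[... 1124 characters left out ...]
': 0.75, 'qpos': array([ 1.03293145,  0.47696639,  0.02240284,  1.55538335, -0.01150522,
        1.1092922 , -0.08313867]), 'dq': array([-5.05026704e-04,  1.12054486e-03,  8.64827972e-04, -1.30023109e-03,
       -8.40194196e-04,  1.87655688e-04, -1.57096360e-06]), 'tau': array([-7.46492024e-04, -5.96215117e+01,  1.60595320e+00, -2.81520689e+01,
        1.25541238e-02,  1.50506949e-03,  3.03078241e-05]), 'eef_pos': array([ 0.28126253, -0.61364134,  0.23933756]), 'eef_rot': array([3.06929321e+00, 6.69775903e-01, 6.33097392e-05]), 'ft_force': array([0.07124334, 0.24837501, 0.63582018]), 'ft_torque': array([-0.01744525, -0.03354786, -0.01621955]), 'grip_force': 0.0, 'width': 0.08520571561888206}
```

View pics/top0.png

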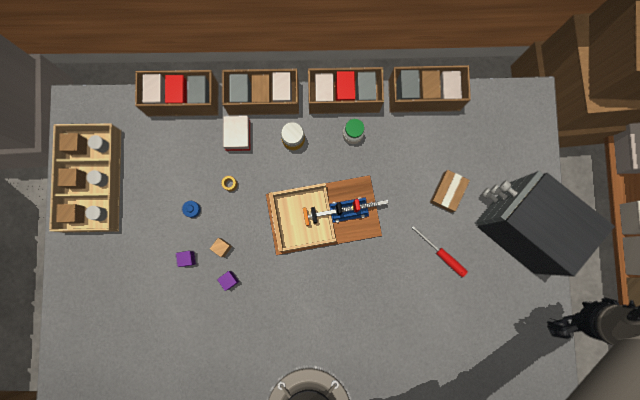

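View pics/scene0.png

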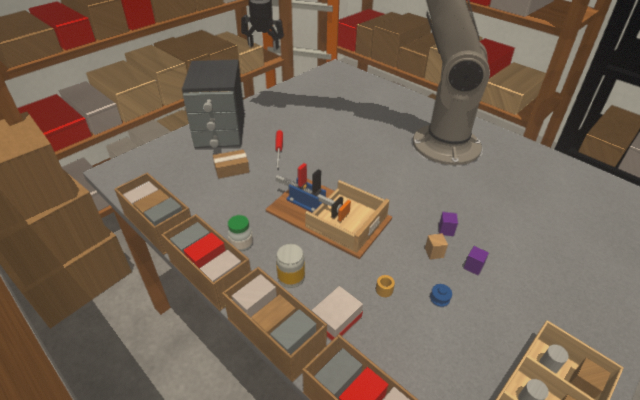

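The light block is at about (220,247) in the top picture, near world (0.464, 0.238). The purple ones at (186,258) and (228,281) are decoys. The station sits around (325,213), with its axis about 8° from world y and the front board on the left.

```bash
python3 -m handwheel '[-0.02,0.19,0.15,0,0, -0.02,0.19,0.15,0,0, 0,0.24,0,0,0, 0.117,0.2125,0,0.047,0, 0.117,0.2125,0,0.047,0, 0.117,0.2125,0,0.047,0, 0.117,0.2125,0,0.047,0, 0.117,0.2125,0,0.047,0, 0.117,0.2125,0,0.047,0, 0.117,0.2125,0,0.047,0]' 30
python3 -m handwheel '[0.117,0.2125,0,0.047,0, 0,0.24,0,0.025,0, 0,0.24,0,0,0, 0,0.24,0,0,0, 0,0.24,0,0,0, 0,0.24,0,0,0, 0,0.24,0,0,0, 0,0.24,-0.05,0,0, 0,0,0,0,0, 0,0,0,0,0]'
python3 - <<'E'
from h import *
p,s=shot("wrist");save(p,"w1.png");print(s["eef_pos"],s["eef_rot"],s["qpos"],s["clock"]);print(np.round(p["T_tool_cam"],3))
for d in ctrl.outline_of(p,"block")[:4]:
    m=d["pixels"];rgb=p["color"][m].mean(0);print(d["conf"],d["extent"],rgb)
for d in ctrl.mark_of(p,"block")[:4]:
    r,c=d["pixel"];print(d["conf"],c,r,atz(p,c,r,0,s))
E
```

```text
clock: 2.5
eef_pos: [0.4377, -0.1904, 0.2997]
eef_rot: [2.331, 2.105, 0.0]
ft_force: [1.4, -1.2, 0.5]
width: 0.0853
grip_force: 0.0
clock: 3.5
eef_pos: [0.46, 0.1875, 0.2891]
eef_rot: [-2.082, -2.352, 0.001]
ft_force: [0.5, -0.1, -0.3]
width: 0.0855
grip_force: 0.0
[0.46002283 0.18751599 0.28910459] [-2.08181823e+00 -2.35215121e+00  5.32192636e-04] [ 0.11040274  0.19921994 -0.70335797  1.87318191  0.14226727  1.12007838
 -0.52370347] 3.5
[[ 0.    -0.961 -0.278  0.071]
 [ 1.     0.    -0.     0.   ]
 [ 0.    -0.278  0.961 -0.135]
 [ 0.     0.     0.     1.   ]]
0.66 [250.6, 132.4, 47.4, 41.6] [149.50534979  73.87983539 174.70699588]
0.63 [307.4, 40.8, 38.5, 39.7] [163.80234969  87.2259848  187.97650311]
0.62 [324.3, 125.8, 42.0, 46.0] [237.00561272 202.53695042 131.13844715]
0.9 322.9 124.4 [0.45835769 0.23988673 0.        ]
0.74 254.7 128.2 [0.36276065 0.22294661 0.        ]
0.71 309.8 48.7 [0.4289085  0.33492288 0.        ]
```

View pics/w1.png

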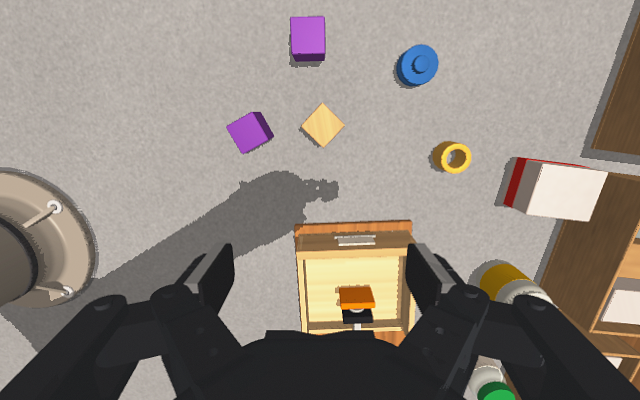

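The block is at about (323,125), turned about 45° in the picture. The drawer is at (355,280) with its board at the top.

```bash
python3 - <<'E'
from h import *
p,s=shot("wrist")
for d in ctrl.outline_of(p,"block"):
    if p["color"][d["pixels"]].mean(0)[2]>150 : continue
    c=cv2.findContours(d["pixels"].astype(np.uint8),0,2)[0];c=max(c,key=cv2.contourArea).reshape(-1,2)
    W=np.array([atz(p,x,y,.052,s)[:2] for x,y in c],np.float32)
    print(d["conf"],cv2.minAreaRect(W*1000))
for k,z in dict(seat=.02,front_board=.046,jaw_head=.047,pad_face=.047).items():
    for d in ctrl.mark_of(p,k)[:2]:
        r,c=d["pixel"];print(k,d["conf"],[c,r],atz(p,c,r,z,s).round(4))
# drawer board/edges: tall top view of picture edges
for n in ("station",):
    for d in ctrl.outline_of(p,n)[:1]:
        print(d["extent"])
r=cv2.Rodrigues(s["eef_rot"])[0];print("closing dir deg",np.degrees(np.arctan2(r[1,1],r[0,1])))
cv2.imwrite("pics/w1crop.png",cv2.resize(p["color"][200:340,280:430,::-1],None,fx=5,fy=4.2))
E
```

```text
0.91 ((457.2800598144531, 240.1317596435547), (39.11875915527344, 40.63463592529297), 53.076576232910156)
0.32 ((781.2369384765625, -140.816650390625), (58.743534088134766, 118.48290252685547), 40.262760162353516)
seat 0.81 [355.9, 248.7] [0.5314 0.0605 0.02  ]
seat 0.64 [535.6, 181.5] [0.7721 0.1949 0.02  ]
jaw_head 0.68 [358.3, 307.7] [ 0.5448 -0.0238  0.047 ]
pad_face 0.79 [359.6, 296.3] [ 0.5436 -0.0037  0.047 ]
[357.0, 281.5, 122.2, 129.3]
closing dir deg 6.667565192613369
```

View pics/w1crop.png

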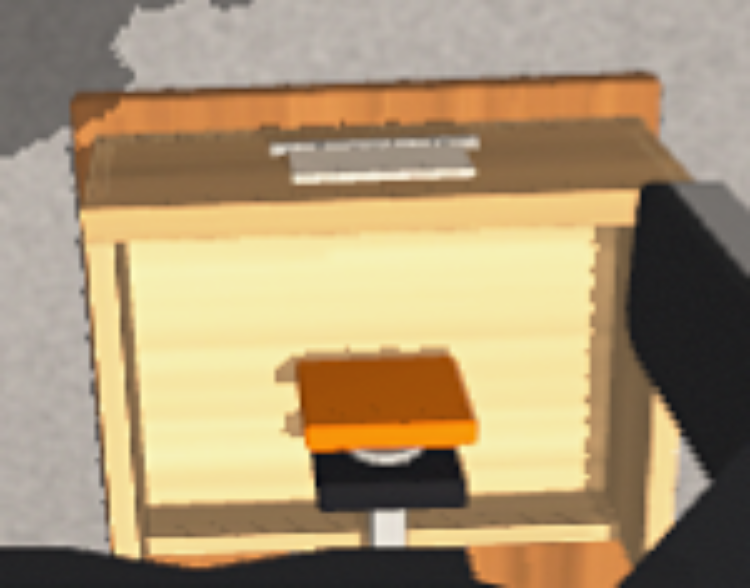

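```bash
python3 - <<'E'
from h import *
import pickle
s=ctrl.observe();p=ctrl.snapshot("wrist")
for x,y in((302,257.4),(400,253.6),(296.6,249.3),(407.4,245)): print(atz(p,x,y,.072,s).round(4))
for x,y in ((296.5,219.5),(410.7,220)): print(atz(p,x,y,.0,s).round(4), atz(p,x,y,.012,s).round(4))
E
python3 -m handwheel '[-0.0125,0.13,0,-0.0405,0, 0,0.1325,0,-0.0405,0, 0,0,-0.15,-0.0405,0, 0,0,-0.2,-0.0405,0, 0,0,-0.2,-0.0405,0, 0,0,-0.2,-0.0405,0, 0,0,-0.2,0,0, 0,0,-0.1,0,0, 0,0,0,0,0, 0,0,0,0,0]'
```

```text
[0.4513 0.0656 0.072 ]
[0.581  0.0865 0.072 ]
[0.443  0.0767 0.072 ]
[0.5883 0.1001 0.072 ]
[0.4361 0.0907 0.    ] [0.4365 0.0954 0.012 ]
[0.6125 0.1107 0.    ] [0.608  0.1148 0.012 ]
clock: 5.05
eef_pos: [0.4582, 0.2392, 0.0798]
eef_rot: [-2.81, -1.403, -0.0]
ft_force: [-0.8, -0.1, 0.6]
width: 0.0855
grip_force: 0.0
```

```bash
python3 -m handwheel '[0,0,-0.13,0,0, 0,0,-0.13,0,0, 0,0,0,0,0, 0,0,0,0,0.7, 0,0,0,0,0.7, 0,0,0,0,0.7, 0,0,0,0,0.7, 0,0,0,0,0.7, 0,0,0,0,0.7, 0,0,0,0,0.7]' 30
```

```text
clock: 6.05
eef_pos: [0.459, 0.2395, 0.0288]
eef_rot: [2.811, 1.403, 0.004]
ft_force: [-1.0, -1.2, 8.1]
width: 0.0399
grip_force: 31.4
```

```bash
python3 -m handwheel '[0,0,0.24,0,0.7, 0,0,0.24,0.0426,0.7, 0,0,0.12,0.0426,0.7, 0.08,-0.164,0,0.0426,0.7, 0.08,-0.164,0,0.0426,0.7, 0.08,-0.164,0,0.0426,0.7, 0.08,-0.164,0,0.0426,0.7, 0,0,0,0,0.7, 0,0,0,0,0.7]'
python3 - <<'E'
from h import *
p,s=shot("wrist");save(p,"w2.png");print(s["eef_pos"],s["eef_rot"],s["width"],s["qpos"])
for k,z in dict(seat=.02,front_board=.046,jaw_head=.047,pad_face=.047,block=s["eef_pos"][2]-.029).items():
    for d in ctrl.mark_of(p,k)[:2]:
        r,c=d["pixel"];print(k,d["conf"],[c,r],atz(p,c,r,z,s).round(4))
E
```

```text
clock: 6.95
eef_pos: [0.5222, 0.1067, 0.1475]
eef_rot: [-2.043, -2.386, -0.0]
ft_force: [-0.2, 1.2, 0.5]
width: 0.0394
grip_force: 30.8
[0.52216545 0.10670476 0.1475195 ] [-2.04324799e+00 -2.38630922e+00 -2.80425458e-04] 0.039401685431224145 [ 0.24900751  0.44826832 -0.70929576  1.94394388  0.37386771  0.88291234
 -0.49885483]
jaw_head 0.78 [321.2, 327.4] [ 0.5441 -0.0226  0.047 ]
pad_face 0.95 [318.9, 317.1] [ 0.5401 -0.0112  0.047 ]
block 0.86 [320.0, 232.0] [0.5226 0.1067 0.1185]
block 0.57 [161.6, 31.4] [0.4261 0.2029 0.1185]
```

View pics/w2.png

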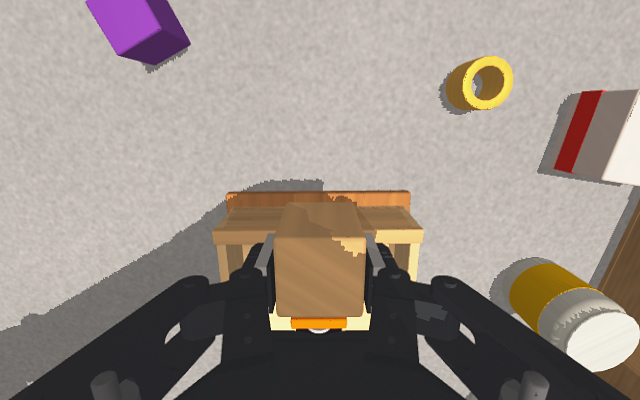

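The block is held upright and aligned (front face at 320,275). The board's top edge is horizontal in the picture at row ~237, spanning columns ~213 to 423, so the yaw matches.

```bash
python3 - <<'E'
from h import *
p,s=shot("wrist");c=p["color"].astype(int).sum(2)
for col in(222,232,398,408,417): print(col,[(r,c[r,col]) for r in range(224,252)])
print([(x,c[237,x]) for x in list(range(206,220))+list(range(416,430))])
E
```

```text
222 [(224, np.int64(301)), (225, np.int64(295)), (226, np.int64(301)), (227, np.int64(310)), (228, np.int64(302)), (229, np.int64(296)), (230, np.int64(298)), (231, np.int64(304)), (232, np.int64(302)), (233, np.int64(353)), (234, np.int64(395)), (235, np.int64(389)), (236, np.int64(389)), (237, np.int64(385)), (238, np.int64(385)), (239, np.int64(382)), (240, np.int64(385)), (241, np.int64(385)), (242, np.int64(379)), (243, np.int64(378)), (244, np.int64(371)), (245, np.int64(367)), (246, np.int64(367)), (247, np.int64(402)), (248, np.int64(426)), (249, np.int64(422)), (250, np.int64(424)), (251, np.int64(424))]
232 [(224, np.int64(302)), (225, np.int64(296)), (226, np.int64(301)), (227, np.int64(312)), (228, np.int64(302)), (229, np.int64(294)), (230, np.int64(300)), (231, np.int64(306)), (232, np.int64(302)), (233, np.int64(352)), (234, np.int64(394)), (235, np.int64(390)), (236, np.int64(386)), (237, np.int64(386)), (238, np.int64(385)), (239, np.int64(384)), (240, np.int64(384)), (241, np.int64(385)), (242, np.int64(383)), (243, np.int64(377)), (244, np.int64(370)), (245, np.int
[... 1921 characters left out ...]
, np.int64(648)), (249, np.int64(645)), (250, np.int64(646)), (251, np.int64(646))]
[(206, np.int64(353)), (207, np.int64(354)), (208, np.int64(361)), (209, np.int64(359)), (210, np.int64(350)), (211, np.int64(343)), (212, np.int64(341)), (213, np.int64(390)), (214, np.int64(389)), (215, np.int64(385)), (216, np.int64(384)), (217, np.int64(387)), (218, np.int64(384)), (219, np.int64(388)), (416, np.int64(600)), (417, np.int64(600)), (418, np.int64(600)), (419, np.int64(600)), (420, np.int64(599)), (421, np.int64(603)), (422, np.int64(599)), (423, np.int64(552)), (424, np.int64(555)), (425, np.int64(564)), (426, np.int64(571)), (427, np.int64(572)), (428, np.int64(568)), (429, np.int64(569))]
```

```bash
python3 - <<'E'
from h import *
p,s=shot("wrist");g=lambda x,y:atz(p,x,y,.072,s)[:2]
a,b=g(212.5,237),g(422.5,237);print("width",np.linalg.norm(b-a),"yaw",np.degrees(np.arctan2(*(b-a)[::-1])))
i1,i2=g(230,246.3),g(412,246.3);o1,o2=g(230,232.7),g(412,232.4)
print("yaw",[np.degrees(np.arctan2(*(v)[::-1])) for v in(i2-i1,o2-o1)])
yaw=np.radians(8.86);ex=np.array([np.cos(yaw),np.sin(yaw)]);ey=np.array([-ex[1],ex[0]])
t=s["eef_pos"][:2];m=(a+b)/2
print("axis-tcp along ex",(m-t)@ex,"inner, outer - tcp along ey",(i1-t)@ey,(i2-t)@ey,(o1-t)@ey,(o2-t)@ey)
F=m+ey*(((i1+i2)/2-m)@ey);print("board pt",F,"seat",F-.02*ey,"go",F-.0225*ey-t, "jaw chk", F-ey*.095, "trig",F-ey*.219,"grips mid",F-ey*.195)
E
```

```text
width 0.16501086361924874 yaw 9.173540715425789
yaw [np.float64(9.17060918725236), np.float64(9.272460489209164)]
axis-tcp along ex -0.001332890714002521 inner, outer - tcp along ey -0.03279802117261406 -0.032015462023254934 -0.02111853636565658 -0.02009436317321323
board pt [0.52529566 0.07647984] seat [0.52837607 0.05671848] go [ 0.00713978 -0.05445687] jaw chk [ 0.53992762 -0.01738659] trig [ 0.55902618 -0.13990698] grips mid [ 0.55532968 -0.11619335]
```

```bash
python3 -m handwheel '[0.0185,-0.14,0,0.0017,0.7, 0.0185,-0.14,0,0,0.7, 0,0,0,0,0.7, 0,0,-0.2,0,0.7, 0,0,-0.1,0,0.7, 0,0,-0.1,0,0.7, 0,0,0,0,0.7]'
python3 - <<'E'
from h import *
p,s=shot("wrist");save(p,"w3.png");print(s["eef_pos"],s["eef_rot"],s["width"],s["ft_force"])
E
```

```text
clock: 8.05
eef_pos: [0.5274, 0.0521, 0.0651]
eef_rot: [-2.029, -2.394, 0.005]
ft_force: [-0.7, -0.6, 0.2]
width: 0.0398
grip_force: 30.9
[0.52738185 0.0521123  0.06509841] [-2.02889135 -2.39401006  0.0048678 ] 0.03975471265844361 [-0.6555096  -0.63684414  0.18620594]
```

View pics/w3.png

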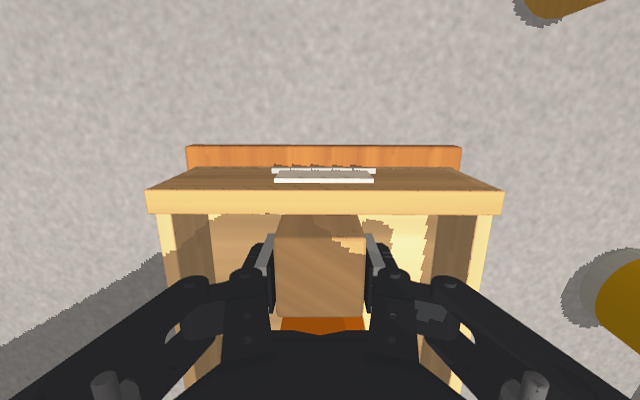

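The block hangs inside the drawer, centred between the walls (165–490) and just behind the board. Now I lower it, release and rise.

```bash
python3 -m handwheel '[0.01,0,-0.05,0,0.7, 0,0,-0.028,0,0.7, 0,0,0,0,0.7, 0,0,0,0,0.3, 0,0,0,0,0.3, 0,0,0,0,0.3, 0,0,0,0,0.3]'
python3 -m handwheel '[0,0,0.1,0,0.3, 0,0,0.2,0,0.3, 0,0,0.2,0,0.3, 0,0,0.2,0,0.3, 0,0,0,0,0.3]'
python3 - <<'E'
from h import *
p,s=shot("wrist");save(p,"w4.png");print(s["eef_pos"],s["eef_rot"],s["width"],s["ft_force"])
for d in ctrl.mark_of(p,"block")[:2]:
    r,c=d["pixel"];print(d["conf"],[c,r],atz(p,c,r,.02,s).round(4))
F=np.array([.5253,.0765]);y=np.radians(9.1);ey=np.array([-np.sin(y),np.cos(y)]);print(F-.02*ey)
p,s=shot("top")
for d in ctrl.mark_of(p,"block")[:4]:
    r,c=d["pixel"];print(d["conf"],[c,r],atz(p,c,r,.02,s).round(4))
E
```

```text
clock: 8.8
eef_pos: [0.5315, 0.0516, 0.052]
eef_rot: [2.032, 2.395, 0.0]
ft_force: [0.2, 0.8, 0.5]
width: 0.0596
grip_force: 0.0
clock: 9.3
eef_pos: [0.5346, 0.0528, 0.1972]
eef_rot: [2.028, 2.39, 0.011]
ft_force: [0.4, -0.6, -0.4]
width: 0.06
grip_force: 0.0
[0.53464248 0.05277725 0.19718283] [2.02812059 2.39017257 0.01074066] 0.06001722962383558 [ 0.42657282 -0.6268488  -0.44573066]
0.56 [315.8, 178.5] [0.5326 0.0516 0.02  ]
0.23 [314.9, 325.0] [ 0.5621 -0.1388  0.02  ]
[0.52846316 0.05675172]
0.8 [187.6, 256.4] [0.4313 0.3366 0.02  ]
```

View pics/w4.png

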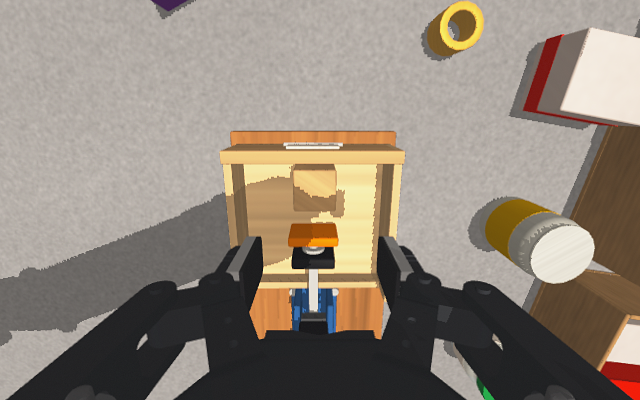

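The block stands at (315,187), centred and upright, with a few mm to the board. The pad's front edge is at row 223, roughly 33 mm from it. Next I move over the grips with a quarter turn.

```bash
python3 -m handwheel '[0.027,-0.211,0,0.0453,0, 0.027,-0.211,0,0.0453,0, 0.027,-0.211,0,0.0453,0, 0.027,-0.211,0,0.0453,0, 0,0,0,0.0453,0, 0,0,0,0.0453,0, 0,0,0,0.0453,0, 0,0,0,0.0453,0, 0,0,0,0.0453,0, 0,0,0,0.0453,0]'
python3 -m handwheel '[0,0,0,0.0453,0, 0,0,0,0,0, 0,0,0,0,0]'
python3 - <<'E'
from h import *
p,s=shot("wrist");save(p,"w5.png");print(s["eef_pos"],s["eef_rot"],s["width"],s["ft_force"],s["qpos"])
r=cv2.Rodrigues(s["eef_rot"])[0];print("closing",np.degrees(np.arctan2(r[1,1],r[0,1])))
F=np.array([.5253,.0765]);y=np.radians(9.1);ey=np.array([-np.sin(y),np.cos(y)]);ex=np.array([ey[1],-ey[0]])
for k in("trigger_grip","front_grip"):
  for d in ctrl.mark_of(p,k)[:2]:
    r,c=d["pixel"];P=atz(p,c,r,.074,s);print("mark",k,d["conf"],[c,r],P.round(4),(P[:2]-F)@ex,(P[:2]-F)@ey+.11)
  for d in ctrl.outline_of(p,k)[:1]: print("outl",k,d["conf"],d["extent"])
E
```

```text
clock: 10.5
eef_pos: [0.552, -0.117, 0.19]
eef_rot: [0.035, -3.139, -0.002]
ft_force: [-0.3, 0.3, -0.4]
width: 0.0857
grip_force: 0.0
clock: 10.8
eef_pos: [0.5524, -0.117, 0.1905]
eef_rot: [0.243, -3.13, -0.002]
ft_force: [0.2, -0.0, 0.2]
width: 0.0855
grip_force: 0.0
[ 0.55235688 -0.11702453  0.19052415] [ 2.42646774e-01 -3.13039524e+00 -2.02360029e-03] 0.08545400667073776 [ 0.23997573 -0.013687    0.24385284] [ 0.86319353  0.552075   -1.02338575  1.8215721   0.53218022  1.07639148
  1.36586853]
closing 98.86455705293112
mark trigger_grip 0.74 [292.6, 197.1] [ 0.5599 -0.1399  0.074 ] -4.490261994041758e-05 -0.10913326184953133
mark trigger_grip 0.31 [405.1, 344.4] [ 0.7033 -0.0011  0.074 ] 0.1634799792739394 0.0052242054791472176
mark front_grip 0.76 [348.0, 199.0] [ 0.554  -0.0903  0.074 ] 0.0019814646842826584 -0.0592356023190012
outl front_grip 0.64 [350.9, 211.6, 22.0, 61.7]
```

View pics/w5.png

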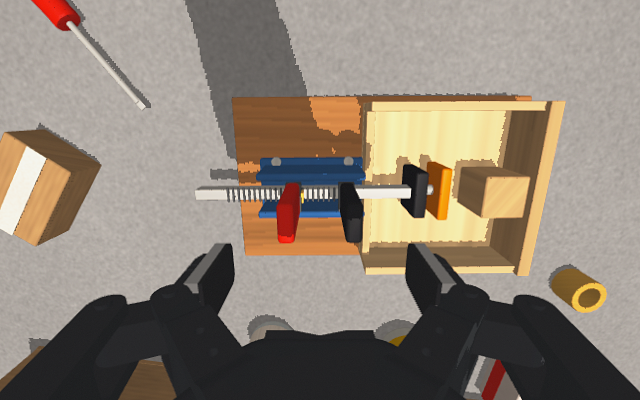

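Trigger at (290,212) and black grip at (350,212) measure station y −0.109/−0.059, as specified. The pad (438,190) faces the block (493,190). I descend with the fingers straddling the posts and try the first squeeze.

```bash
python3 -m handwheel '[0.0225,0.005,-0.2,0.001,0, 0,0,-0.2,0,0, 0,0,-0.028,0,0, 0,0,0,0,0, 0,0,0,0,0.3, 0,0,0,0,0.3]' 20
python3 -m handwheel '[0,0,0,0,0.5, 0,0,0,0,0.5, 0,0,0,0,0.5, 0,0,0,0,0.5]' 20
python3 -m handwheel '[0,0,0,0,0.7, 0,0,0,0,0.7, 0,0,0,0,0.7, 0,0,0,0,0.7]' 20
cat > m.py <<'E'
from h import *
F=np.array([.5253,.0765]);y=np.radians(9.1);ey=np.array([-np.sin(y),np.cos(y)]);ex=np.array([ey[1],-ey[0]])
p,s=shot("wrist")
print(s["eef_pos"],s["width"],s["grip_force"],"fy",s["ft_force"][:2]@ey,"tcp",(s["eef_pos"][:2]-F)@ey+.11)
for k,z in dict(pad_face=.047,jaw_head=.047,block=.02,trigger_grip=.074,front_grip=.074).items():
  for d in ctrl.mark_of(p,k)[:1]:
    r,c=d["pixel"];P=atz(p,c,r,z,s);print(k,round(d["conf"],2),[c,r],((P[:2]-F)@ex).round(4),((P[:2]-F)@ey+.11).round(4))
  for d in ctrl.outline_of(p,k)[:1]: print("  outl",d["extent"])
E
python3 m.py
```

```text
clock: 11.65
eef_pos: [0.5588, -0.116, 0.1081]
eef_rot: [-0.253, 3.128, -0.001]
ft_force: [0.5, -0.9, 0.0]
width: 0.0602
grip_force: 0.3
clock: 12.05
eef_pos: [0.5594, -0.1174, 0.1086]
eef_rot: [-0.251, 3.128, -0.004]
ft_force: [-0.9, -3.0, 7.7]
width: 0.0426
grip_force: 5.9
clock: 12.45
eef_pos: [0.5596, -0.1168, 0.109]
eef_rot: [-0.252, 3.127, -0.004]
ft_force: [-1.1, -2.0, 11.5]
width: 0.0256
grip_force: 8.0
[ 0.55959661 -0.11678594  0.1090294 ] 0.025645597559011375 7.985947206616402 fy -1.7959237944027329 tcp -0.0862774966693466
pad_face 0.7 [495.8, 210.0] 0.0009 0.0402
  outl [509.6, 212.6, 46.0, 81.7]
jaw_head 0.9 [466.3, 208.7] -0.0001 0.0188
  outl [350.6, 211.3, 367.1, 81.6]
block 0.7 [531.5, 200.2] 0.0019 0.0853
  outl [509.3, 212.7, 50.4, 83.3]
trigger_grip 0.94 [309.2, 224.1] 0.001 -0.0926
  outl [303.1, 253.8, 28.1, 112.1]
  outl [337.8, 254.4, 28.8, 108.9]
```

```bash
python3 -m handwheel '[0,0,0,0,0.28, 0,0,0,0,0.28, 0,0,0,0,0.28, 0,0,0,0,0.28, 0,0,0,0,0.5, 0,0,0,0,0.5, 0,0,0,0,0.7, 0,0,0,0,0.7, 0,0,0,0,0.7]' 20
python3 m.py
python3 - <<'E'
from h import *
p,s=shot("wrist");save(p,"w6.png")
E
```

```text
clock: 13.9
eef_pos: [0.5584, -0.117, 0.1075]
eef_rot: [-0.252, 3.13, -0.003]
ft_force: [-2.4, -1.6, 10.0]
width: 0.0258
grip_force: 7.9
[ 0.55835372 -0.11698027  0.10751851] 0.025814290436078864 7.937436327338219 fy -1.223319262644086 tcp -0.0862728003851667
pad_face 0.89 [520.0, 212.7] 0.0009 0.0572
  outl [531.2, 214.9, 48.5, 82.2]
jaw_head 0.94 [491.8, 213.5] 0.0015 0.0369
  outl [372.6, 214.7, 374.0, 83.8]
  outl [585.4, 218.1, 78.3, 78.1]
trigger_grip 0.78 [309.8, 227.4] 0.0012 -0.0922
  outl [303.6, 258.6, 28.9, 112.9]
front_grip 0.72 [335.1, 229.6] 0.0026 -0.0764
  outl [338.0, 259.2, 28.7, 109.9]
```

View pics/w6.png

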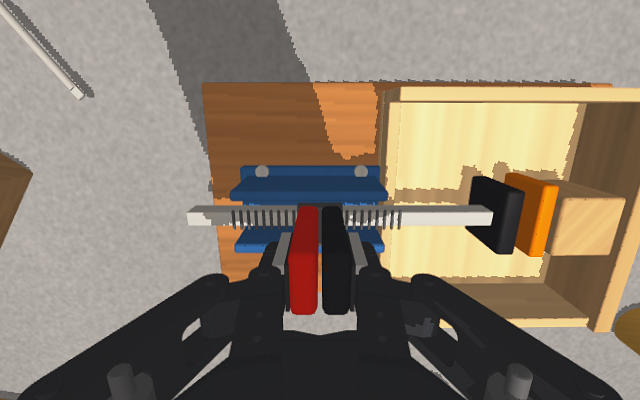

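The pad's front edge (~552 col) is now almost touching the block (~557) and both posts are squeezed home at (303,260)/(337,260). I release and re-squeeze in small steps, watching the forces.

```bash
python3 -m handwheel '[0,0,0,0,0.28, 0,0,0,0,0.28, 0,0,0,0,0.28, 0,0,0,0,0.28, 0,0,0,0,0.4, 0,0,0,0,0.4, 0,0,0,0,0.4]' 20
python3 -m handwheel '[0,0,0,0,0.47, 0,0,0,0,0.47, 0,0,0,0,0.47]' 20
python3 m.py
```

```text
clock: 15.2
eef_pos: [0.5577, -0.1173, 0.1066]
eef_rot: [-0.252, 3.131, -0.003]
ft_force: [-0.7, -3.2, 4.3]
width: 0.0513
grip_force: 5.1
clock: 15.5
eef_pos: [0.558, -0.1177, 0.107]
eef_rot: [-0.251, 3.131, -0.004]
ft_force: [-1.9, -3.5, 7.6]
width: 0.0452
grip_force: 6.1
[ 0.55801289 -0.11765428  0.10696856] 0.04521916234024903 6.10104963183403 fy -3.156504823704646 tcp -0.086884422888499
pad_face 0.93 [524.7, 215.0] 0.002 0.0599
  outl [540.4, 216.1, 52.0, 83.4]
jaw_head 0.89 [496.8, 211.9] -0.0003 0.0393
  outl [380.8, 214.4, 376.4, 83.5]
  outl [595.5, 219.7, 77.6, 80.2]
trigger_grip 0.89 [292.2, 225.3] -0.0009 -0.1037
  outl [285.5, 261.0, 41.2, 114.7]
front_grip 0.69 [350.7, 225.9] -0.0006 -0.0675
  outl [357.8, 260.4, 37.2, 113.5]
```

```bash
python3 -m handwheel '[0,0,0,0,0.5, 0,0,0,0,0.5, 0,0,0,0,0.5]' 20; python3 -m handwheel '[0,0,0,0,0.53, 0,0,0,0,0.53, 0,0,0,0,0.53]' 20;python3 -m handwheel '[0,0,0,0,0.56, 0,0,0,0,0.56, 0,0,0,0,0.56]' 20
python3 m.py
```

```text
clock: 16.35
eef_pos: [0.5581, -0.1177, 0.1071]
eef_rot: [-0.251, 3.131, -0.004]
ft_force: [-1.9, -4.1, 9.2]
width: 0.043
grip_force: 6.4
clock: 16.65
eef_pos: [0.5582, -0.1179, 0.1072]
eef_rot: [-0.251, 3.131, -0.004]
ft_force: [-1.4, -4.6, 8.8]
width: 0.0405
grip_force: 6.8
clock: 16.95
eef_pos: [0.5584, -0.1182, 0.1073]
eef_rot: [-0.251, 3.13, -0.005]
ft_force: [-2.2, -4.5, 10.9]
width: 0.0378
grip_force: 7.4
[ 0.5583778  -0.11817335  0.10734004] 0.037836152698620354 7.365348860621452 fy -4.139926955708479 tcp -0.08745467760005411
pad_face 0.62 [529.6, 211.8] 0.0001 0.0625
  outl [542.9, 215.9, 54.4, 85.1]
jaw_head 0.74 [499.7, 209.6] -0.0016 0.0406
  outl [385.9, 215.3, 371.7, 81.8]
trigger_grip 0.84 [300.9, 222.4] -0.0024 -0.0989
  outl [293.2, 258.4, 37.6, 113.2]
front_grip 0.93 [343.0, 227.8] 0.0012 -0.0728
  outl [349.0, 259.1, 35.7, 113.3]
```

```bash
python3 -m handwheel '[0,0,0,0,0.58, 0,0,0,0,0.58, 0,0,0,0,0.58]' 20; python3 -m handwheel '[0,0,0,0,0.6, 0,0,0,0,0.6, 0,0,0,0,0.6]' 20;python3 -m handwheel '[0,0,0,0,0.62, 0,0,0,0,0.62, 0,0,0,0,0.62]' 20
python3 m.py
```

```text
clock: 17.8
eef_pos: [0.5584, -0.1185, 0.1074]
eef_rot: [-0.25, 3.13, -0.006]
ft_force: [-1.5, -5.3, 11.5]
width: 0.0359
grip_force: 7.8
clock: 18.1
eef_pos: [0.5585, -0.1187, 0.1075]
eef_rot: [-0.25, 3.13, -0.006]
ft_force: [-1.8, -6.0, 11.2]
width: 0.0344
grip_force: 8.3
clock: 18.4
eef_pos: [0.5586, -0.119, 0.1076]
eef_rot: [-0.25, 3.13, -0.007]
ft_force: [-1.3, -7.3, 11.5]
width: 0.0326
grip_force: 8.8
[ 0.55860425 -0.11901051  0.10759026] 0.03256528382527392 8.812572062015533 fy -7.020174887611877 tcp -0.08831711711352704
pad_face 0.72 [529.2, 210.0] -0.0011 0.061
jaw_head 0.79 [507.3, 211.4] -0.0 0.0454
  outl [388.9, 214.1, 369.7, 84.0]
  outl [597.9, 219.2, 84.2, 77.5]
trigger_grip 0.76 [303.7, 227.2] 0.001 -0.0981
  outl [298.4, 259.4, 37.1, 114.7]
front_grip 0.9 [340.2, 227.1] 0.0009 -0.0754
  outl [342.2, 259.6, 33.6, 109.3]
```

```bash
python3 -m handwheel '[-0.001,0.0075,0,0,0.62, 0,0,0,0,0.62, 0,0,0,0,0.62]' 20; python3 -m handwheel '[-0.001,0.0075,0,0,0.62, 0,0,0,0,0.62, 0,0,0,0,0.62]' 20
python3 m.py
```

```text
clock: 19.25
eef_pos: [0.5585, -0.1181, 0.1076]
eef_rot: [-0.249, 3.13, -0.008]
ft_force: [-1.7, -9.0, 11.9]
width: 0.0328
grip_force: 9.4
clock: 19.55
eef_pos: [0.5583, -0.1173, 0.1076]
eef_rot: [-0.248, 3.13, -0.009]
ft_force: [-1.9, -9.5, 12.0]
width: 0.0325
grip_force: 10.0
[ 0.55832241 -0.11730634  0.10756202] 0.032496260515891544 9.965978041291237 fy -9.113929896985502 tcp -0.08658981632286612
pad_face 0.65 [529.4, 215.6] 0.0032 0.0635
  outl [542.2, 215.4, 48.7, 88.2]
jaw_head 0.93 [504.6, 210.6] -0.0006 0.0449
  outl [387.5, 214.9, 365.7, 85.6]
  outl [595.6, 222.2, 81.6, 76.7]
trigger_grip 0.75 [304.7, 227.4] 0.0011 -0.0958
  outl [299.4, 257.8, 36.9, 110.6]
front_grip 0.88 [340.3, 225.0] -0.0005 -0.0737
  outl [344.1, 257.9, 31.5, 111.9]
```

```bash
python3 -m handwheel '[-0.001,0.0075,0,0,0.62, 0,0,0,0,0.62, 0,0,0,0,0.62]' 20; python3 -m handwheel '[-0.001,0.0075,0,0,0.62, 0,0,0,0,0.62, 0,0,0,0,0.62, 0,0,0,0,0.62]' 20
python3 m.py
python3 - <<'E'
from h import *
p,s=shot("wrist");save(p,"w7.png")
E
```

```text
clock: 20.4
eef_pos: [0.5582, -0.1165, 0.1076]
eef_rot: [-0.247, 3.13, -0.011]
ft_force: [-0.7, -10.8, 12.5]
width: 0.0328
grip_force: 10.6
clock: 20.8
eef_pos: [0.5581, -0.1156, 0.1075]
eef_rot: [-0.247, 3.13, -0.012]
ft_force: [-0.6, -12.3, 11.3]
width: 0.0324
grip_force: 11.1
[ 0.55808919 -0.1155634   0.10754931] 0.032448752122327854 11.144912168383598 fy -12.083430408895046 tcp -0.08483193066900334
  outl [539.1, 216.4, 51.5, 86.2]
jaw_head 0.9 [508.8, 210.6] -0.0005 0.0494
  outl [387.4, 211.6, 364.8, 84.6]
block 0.74 [417.9, 193.0] -0.0058 -0.0073
  outl [597.4, 218.1, 79.3, 78.5]
trigger_grip 0.72 [303.9, 225.6] -0.0001 -0.0946
  outl [299.6, 258.8, 38.1, 113.9]
front_grip 0.65 [340.6, 226.9] 0.0008 -0.0718
  outl [343.1, 258.8, 30.3, 110.0]
```

View pics/w7.png

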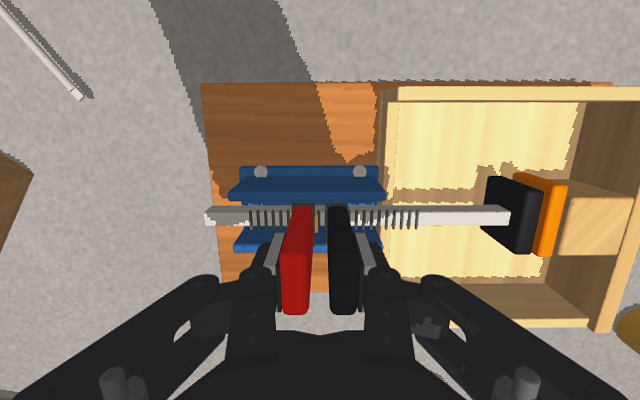

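The spring gap between head (510) and pad (540) has narrowed and the block (597,218) is tight on the board. The force rise suggests about 5 mm of compression, so I add a little.

```bash
python3 -m handwheel '[-0.001,0.0075,0,0,0.62, 0,0,0,0,0.62, 0,0,0,0,0.62]' 20; python3 -m handwheel '[0,0.004,0,0,0.62, 0,0,0,0,0.62, 0,0,0,0,0.62, 0,0,0,0,0.62]' 20
python3 - <<'E'
from h import *
a=cv2.imread("pics/w6.png").astype(int)
p,s=shot("wrist");b=p["color"][:,:,::-1].astype(int)
print(s["eef_pos"],s["width"],s["ft_force"],s["grip_force"])
def edges(im,row):
    o=(im[row,:,2]>180)&(im[row,:,0]<70); o[:460]=0   # orange
    k=(im[row].sum(1)<150); k[:460]=0
    O=np.flatnonzero(o);Kk=np.flatnonzero(k);return Kk.min(),Kk.max(),O.min(),O.max()
for r in(195,205,215,225,235): print(r,edges(a,r),edges(b,r))
E
```

```text
clock: 21.7
eef_pos: [0.5579, -0.1147, 0.1075]
eef_rot: [-0.246, 3.131, -0.013]
ft_force: [-1.3, -14.1, 11.4]
width: 0.033
grip_force: 11.7
clock: 22.1
eef_pos: [0.5579, -0.1144, 0.1075]
eef_rot: [-0.245, 3.131, -0.014]
ft_force: [-0.8, -15.3, 12.2]
width: 0.0331
grip_force: 12.2
[ 0.5579101  -0.11439741  0.10753112] 0.033054395193788895 [ -0.77063242 -15.31529398  12.19449353] 12.172366753220558
195 (np.int64(470), np.int64(524), np.int64(542), np.int64(556)) (np.int64(485), np.int64(543), np.int64(549), np.int64(564))
205 (np.int64(483), np.int64(522), np.int64(540), np.int64(554)) (np.int64(500), np.int64(541), np.int64(547), np.int64(562))
215 (np.int64(493), np.int64(520), np.int64(538), np.int64(552)) (np.int64(511), np.int64(538), np.int64(545), np.int64(559))
225 (np.int64(491), np.int64(518), np.int64(535), np.int64(549)) (np.int64(509), np.int64(536), np.int64(543), np.int64(557))
235 (np.int64(474), np.int64(516), np.int64(533), np.int64(547)) (np.int64(490), np.int64(534), np.int64(541), np.int64(555))
```

```bash
python3 -m handwheel '[0,0,0,0,0.62, 0,0,0,0,0.62, 0,0,0,0,0.62, 0,0,0,0,0.62, 0,0,0,0,0.62, 0,0,0,0,0.62]' 20
python3 - <<'E'
from h import *
p,s=shot("wrist");b=p["color"][:,:,::-1].astype(int);print(s["ft_force"],s["grip_force"],s["eef_pos"])
for row in(215,225):
    k=np.flatnonzero(b[row,460:].sum(1)<150)+460;o=np.flatnonzero((b[row,460:,2]>180)&(b[row,460:,0]<70))+460;print(k.max(),o.min(),o.max())
F=np.array([.5253,.0765]);y=np.radians(9.1);ey=np.array([-np.sin(y),np.cos(y)])
for d in ctrl.outline_of(p,"block")[:1]:print(d["conf"],d["extent"])
P=atz(p,559,215,.068,s)[:2];print("pad face y",(P-F)@ey+.11)
E
```

```text
clock: 22.75
eef_pos: [0.5579, -0.1144, 0.1075]
eef_rot: [-0.245, 3.131, -0.014]
ft_force: [-1.5, -15.3, 12.0]
width: 0.0328
grip_force: 12.2
[ -1.49367305 -15.3041181   11.97138822] 12.171648815274239 [ 0.55789122 -0.11443323  0.10752308]
538 545 559
536 543 557
0.87 [591.8, 217.9, 84.1, 77.6]
pad face y 0.06894123334365643
```

Everything is stable. The pad face is at station y ≈ 0.069 (0.070 means the block is tight on the board), and the spring is compressed about 7.5 mm.

```bash
python3 -c "
from workcell import ctrl
print(ctrl.finish_job())"
```

```text
the job is handed in; nothing more can be done
None
```

I handed the job in with the block upright against the front board and the squeeze still held on both grips; the hand-in returned no verdict. By my estimates the pad's spring was compressed about 7.5 mm, roughly 11 N on the block, and the pad face was about 1 mm short of where it should be with the block flush.

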